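# Drop a rejected plaster model into a lever-lidded scrap box

### The arm

A 6-joint arm with a two-finger parallel gripper is mounted at the origin on a cart in front of the work surface, level with it; the furniture and walls round the work are solid. World frame = base frame: x ahead of the robot, y to its left, z up, the work surface at z = 0. Lengths are in m, angles in rad, forces in N, time in s.
With the tool pointing down it reaches from about 0.425 to 0.95 m from the base axis. Payload 3.5 kg.
Tool frame: the origin (TCP) lies at the very end of the fingers, on their centre line; the grasp point (between the pads) lies 19 mm behind it (tcp_to_grasp is the distance from the TCP to the grasp point, in m); z points along the fingers, y is the direction in which the jaws open and shut (so a half turn about z gives the same grasp; the last joint's range is limited). The gripper opens to 85 mm and grips with 20 to 120 N. Pads are 22 mm wide; open, the fingers measure 114 mm over their backs; the gripper's body (76 mm by 85 mm) begins 54 mm behind the grasp point. The pads swing forward as they close: fully open they stand 13 mm farther back than shut.
Start: joints at [1.168, 0.286, 1.577, -0, 1.279, -0.15], TCP at [0.169, 0.654, 0.231] pointing down, gripper open.
Joint ranges: [-2.77, 2.77], [-0.9, 2.22], [0.21, 2.48], [-1.53, 4.67], [0.24, 2.81], [-2.84, 2.84]. Speed limits (rad/s): [2.79, 2.79, 3.14, 3.14, 3.14, 3.14].

### API

Orientations are given as a unit quaternion [x, y, z, w].
In Python, from plant import * gives the robot as it stands. The module is installed in compiled form; this text tells all that it offers.
- The arm moves only by the tool arm_command, never from a script. Its argument "steps" is a list of rows, each a list of 3 entries, a list of its own where there are three numbers: the turn, a rotation vector about the tool's x, y, z in rad, then the shift along the tool's x, y, z in m, then the gripper command: -1 is shut, 1 is fully open, values between are in proportion. A call has 1 to 12 rows; each row is the pose to reach, as a shift and turn from the pose measured when the call began, along the tool's axes at that moment; what a row does not reach only later rows make up. A row lasts 1/8 s, in which the tool goes at most 62.5 mm and 10.7 degrees, less where a joint would pass 70% of its speed; a pose out of reach is approached as far as the arm can. A call with a gripper value outside its range is refused whole. The fingers move at their own pace and stop on an object; "force" is the grip in N (left out, the last holds). Time passes only in rows, so rows that repeat a pose let the fingers close. It gives the time, the measured TCP pose, the force and the opening at its end, in the units of the state.
- get_state(): the state, without advancing time (a new reading comes with each control period).
- read_camera(name): name is "scene" or "top" or "wrist"; returns a dict with "frame" (480x640x3 uint8, red, green, blue), "vfov" (degrees; the focal length in pixels is half the picture's height over the tangent of half this angle, whatever the lens; pixels are square), "cx", "cy" (the principal point, pixels), "position" and "rotation" of the camera in the world; the wrist camera has in their place "mount" (4x4, takes a point from camera to tool coordinates, whose origin is the TCP and whose axes are the flange's). Camera axes: x right, y up, looking along -z (the intrinsics and any distortion apply to the point x, -y, -z); pixel columns grow to the right and rows downward; lengths in m; the calibration is good to about 2 mm. A picture is of the moment at which its call begins: read the wrist's pose just before it. There is no depth.
- sign_off(): hands the job in, once; it reports no verdict.
The state is a dict: "time": time; "qpos": joint angles; "dq": joint speeds; "joint_efforts": joint torques, N m; "eef_pos": TCP position; "tcp_rot": TCP orientation; "contact_force": force on the tool from outside, world axes, zero at the start; "wrist_torque": the same for the moment, N m; "opening": opening from 0.0 (shut) to 1.0 (fully open).
Only numpy, scipy, OpenCV 4.12 (cv2) and the standard library are available. Lean on these libraries where they do the work, as an engineer would, in place of code of your own. Each camera call takes 0.05 s, during which the arm holds its last target.

### The job

The plaster model on the loading shelf of the scrap box is a reject: get it into the box by pressing and pushing with the fingertips only, without picking anything up. Press the padded long end of the lever right down until the spring catch snaps over its end and holds the heavy steel flap open, push the model along the shelf until it drops into the box, then press down the thumb tab of the catch so that the flap falls shut over the model. Never touch the flap itself, and leave the other things on the bench where they are.

Things in the scene. Friction and masses are not known exactly. Their poses are not given: they have to be found in the camera images.
- scrap_box: Low sheet-metal scrap box bolted to the bench. Origin on the bench under the middle of its open-topped well (inside 160 along x, 135 along y, 86 mm deep; rim 90 mm above the bench). x axis: from the lever side, nearest the robot, to the far side; y axis: from the box to its loading shelf on the left; z up. Lever and catch stand in the plane x = -118 mm.
- sill (a point): Middle of the well's left edge (0, +70, +90 mm in the frame of scrap_box), over which the model is pushed. The flat loading shelf lies level with it, from here 137 mm to the left (+y) and 86 mm to either side (x); its two long sides have edges folded up 8 mm, its left end is open.
- flap_edge (a point): Middle of the free (left) edge of the steel flap (178 x 152 x 5 mm, 0.6 to 0.9 kg) that covers the well. Hinged along the right-hand rim (y = -78, z = +94 mm in the frame of scrap_box), its roller resting on the short right end of the lever. The point is 94 mm above the bench when shut, about 228 mm when caught open, leaning back over the right half of the well. It falls shut by its own weight.
- lift_lever (a joint): Angle of the lever, rad: 0 at rest with the long end up, about 0.48 when caught, 0.53 at its stop; the catch snaps at about 0.49. Pivot at (x -118, y +60, z +130) mm in the frame of scrap_box, axis along x. Pressing the long (left) end down lifts the flap; this takes 4 to 14 N at the pad all the way. Released before it is caught, it comes back up.
- lever_pad (a point): Centre of the top of the ribbed rubber pad (24 mm across, 40 mm along the lever) on the lever's long end; it turns with the lever, 127 mm out from the pivot and 12.5 mm above the bar's middle line. At rest 200 mm above the bench, sloping down to the right at 0.49 rad; when caught it is level, 143 mm above the bench and 21 mm farther left; at the stop 137 mm.
- catch (a joint): Angle of the spring catch beyond the lever's left end, rad: 0 when free and when the lever is held under its nose, up to 0.45 when pushed aside. The descending lever pushes it aside and it snaps back over the lever's end; beyond about 0.25 it lets the lever go. A bench lamp's head hangs 0.1 to 0.2 m left of the tab and a little beyond, from 245 mm above the bench up: keep clear of it.
- catch_tab (a point): Top face of the thumb tab of the catch (20 mm along x, 44 mm along y), 3 mm left of the middle of the tab; at (-118, +277, +131) mm in the frame of scrap_box, 90 mm to the left of the lowered lever pad. Pressing it down by 11 mm or more (up to 20 mm; 2 to 6 N) releases the lever, whose long end then flies up. The catch's upright, 26 mm right of this point, stands 162 mm above the bench.
- model_mid (a point): Middle of the rejected plaster jaw model (65 x 73 mm, 32 mm high, 85 g; a horseshoe of teeth on a flat base) that stands on the loading shelf, at any yaw; the point lies 16 mm above its underside, so 106 mm above the bench at the start. Its widest corners are 47 mm from this point.
- other_model: A second plaster jaw model, 62 x 69 x 30 mm, standing on the bench to the left of the loading shelf; not to be moved. Origin under its middle.
- red_cap: Red screw cap, 33 mm wide, 26 mm high, on the bench to the left of the loading shelf; a bystander. Origin under its middle.
- small_wheel: Dark polishing wheel, 42 mm wide, 10 mm thick, lying on the bench behind the loading shelf; a bystander. Origin under its middle.
- tape_roll: Roll of buff tape, 81 mm wide, 19 mm high, lying on the bench at the left; a bystander. Origin under its middle.
- handpiece: Black hand piece, 175 mm long, 28 mm thick, lying on the bench to the left of the catch; a bystander. Origin under its middle.
- felt_wheel: Pale polishing wheel, 48 mm wide, 10 mm thick, lying on the bench just left of the foot of the catch, near the bench's front edge; a bystander. Origin under its middle.

How it is judged:
On the way, in this order (a step that is already met when the one before it is completed fails the run):
1. the lever is caught and holds the flap open with nothing touching the lever (height (world z) of flap_edge above 0.215 m and value of joint lift_lever above 0.45 rad and contact force between the fingers and anything else below 0.3 N), for 0.3 s.
2. the model has dropped into the well while the flap stands open (x of model_mid in the frame of scrap_box between -0.085 and 0.085 m and y of model_mid in the frame of scrap_box between -0.075 and 0.07 m and height (world z) of model_mid below 0.08 m and height (world z) of flap_edge above 0.215 m), for 0.2 s.
At the end, for the whole second after the job is handed in: The model lies at rest inside the well (its middle within the walls and under 80 mm above the bench), the flap is shut over it (free edge under 100 mm above the bench), the lever is back up at rest and the catch stands free (x of model_mid in the frame of scrap_box between -0.085 and 0.085 m and y of model_mid in the frame of scrap_box between -0.075 and 0.07 m and height (world z) of model_mid below 0.08 m and height (world z) of flap_edge below 0.1 m and value of joint each of lift_lever, catch below 0.05 rad and linear speed of scrap_model below 0.02 m/s); the robot touches nothing.
It fails at once if the robot touches the flap (contact force between any of the fingers, the arm and flap above 0.5 N).
It fails at once if the model is lifted off the shelf (its middle rises 14 mm) (height (world z) of model_mid above 0.12 m).
It fails at once if a bystander is moved by more than 20 mm (distance of any of other_model, red_cap, small_wheel, tape_roll, handpiece, felt_wheel from where it was at the start of the episode above 0.02 m).
It also fails if it takes over 51 s, if anything falls off the work surface, if the arm or the gripper's body presses on something with over 40 N, if the wrist force passes 120 N, or if a joint passes its speed limit or range.

## Working session

There is one attempt and no reset: what is moved stays moved. The work goes in short steps, Python scripts to look and compute and a tool call to move; the robot and the scene stay as the last step left them, time stands still between calls to the robot, and variables do not carry over. Pictures are saved under pics/ and viewed, and the job is handed in when it is done.

Besides the shell and the picture viewer there is one more tool, called after "Emit:" as name([rows], argument=value, ...), one row to a line, values as JSON. arm_command: Moves the arm, as the interface text tells. Its arguments: {"type":"object","properties":{"steps":{"type":"array"},"force":{"type":"number"}},"required":["steps"]}

```bash
mkdir -p pics
cat > h.py <<'E'
from plant import *
import numpy as np, cv2
from scipy.spatial.transform import Rotation as R
def snap(n,f):
    s=get_state(); c=read_camera(n); cv2.imwrite('pics/'+f,c['frame'][:,:,::-1]); return s,c
def info(c): return {k:(np.round(v,4).tolist() if not isinstance(v,(float,int)) else v) for k,v in c.items() if k!='frame'}
def ray(c,u,v):
    f=240/np.tan(np.radians(c['vfov'])/2)
    d=np.array([(u-c['cx'])/f,-(v-c['cy'])/f,-1.]); d=np.array(c['rotation'])@d
    return np.array(c['position']),d
def onz(c,u,v,z):
    p,d=ray(c,u,v); return p+d*(z-p[2])/d[2]
def proj(c,P):
    f=240/np.tan(np.radians(c['vfov'])/2)
    q=np.array(c['rotation']).T@(np.array(P)-np.array(c['position']))
    return c['cx']+f*q[0]/-q[2], c['cy']-f*q[1]/-q[2]
E
python3 - <<'E'
from h import *
for n in ['scene','top','wrist']:
    s,c=snap(n,n+'0.png'); print(n,info(c),[k for k in c])
print(s)
E
```

```text
scene {'vfov': 57.329091011524625, 'cx': 330.95875713075304, 'cy': 239.69351023085477, 'position': [-0.0648, 0.1504, 0.9466], 'rotation': [-0.1538, 0.2867, 0.8288, -0.4552]} ['frame', 'vfov', 'cx', 'cy', 'position', 'rotation']
top {'vfov': 44.028639902443366, 'cx': 325.1199450798177, 'cy': 237.31683093147535, 'position': [0.3634, -0.1952, 1.3094], 'rotation': [-0.0393, 0.0414, 0.7094, -0.7025]} ['frame', 'vfov', 'cx', 'cy', 'position', 'rotation']
wrist {'vfov': 63.257129602216594, 'cx': 323.34317336341604, 'cy': 238.58151947690115, 'mount': [[-0.0012, 0.9618, 0.2738, 0.0689], [1.0, 0.0012, 0.0002, -0.0001], [-0.0001, 0.2738, -0.9618, -0.1435], [0.0, 0.0, 0.0, 1.0]]} ['frame', 'vfov', 'cx', 'cy', 'mount']
{'time': 0.1, 'qpos': array([ 1.16799960e+00,  2.87111432e-01,  1.57804419e+00, -1.66289496e-05,
        1.27862304e+00, -1.49997437e-01]), 'dq': array([-0.00091072, -0.00115295, -0.00329987, -0.00119456,  0.00090767,
       -0.00052696]), 'joint_efforts': array([ 2.08421084e-04, -4.07293153e+01, -2.93700331e+01, -1.33685694e-04,
        3.33958531e-03,  6.18833997e-07]), 'eef_pos': array([0.16856131, 0.65298931, 0.23005524]), 'tcp_rot': array([ 1.26060873e-01,  9.92021906e-01, -1.05369297e-03, -2.90614414e-04]), 'contact_force': array([-0.55433534,  0.39634781, -1.13102815]), 'wrist_torque': array([ 0.04369889,  0.01598722, -0.0136593 ]), 'opening': 0.9969984277309348}
```

```bash
sed -i "s/np.array(c\['rotation'\])/R.from_quat(c['rotation']).as_matrix()/" h.py; ls pics
```

```text
scene0.png
top0.png
wrist0.png
```

View pics/scene0.png

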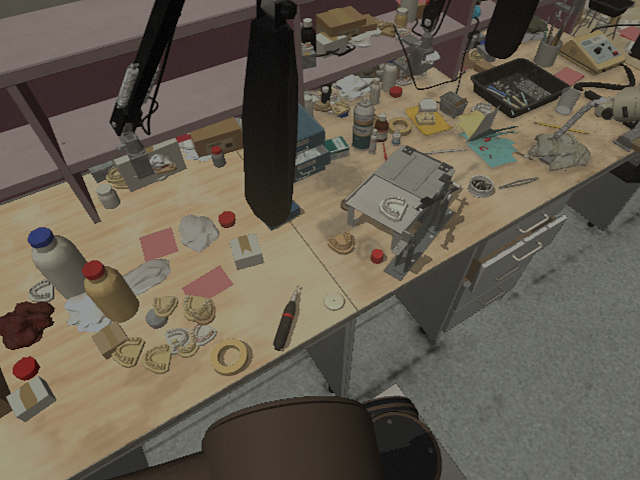

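View pics/top0.png

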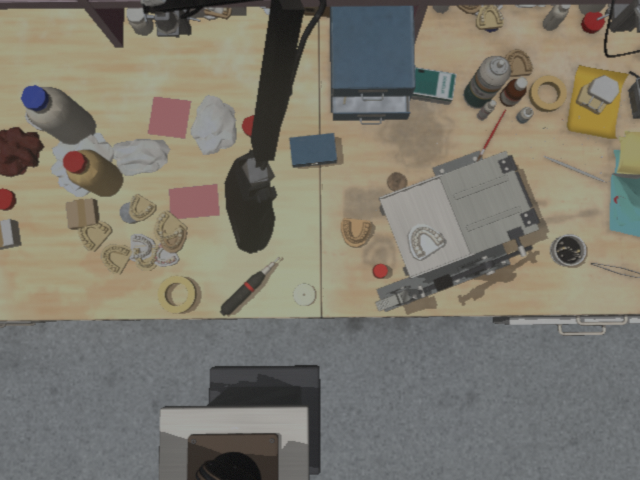

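View pics/wrist0.png

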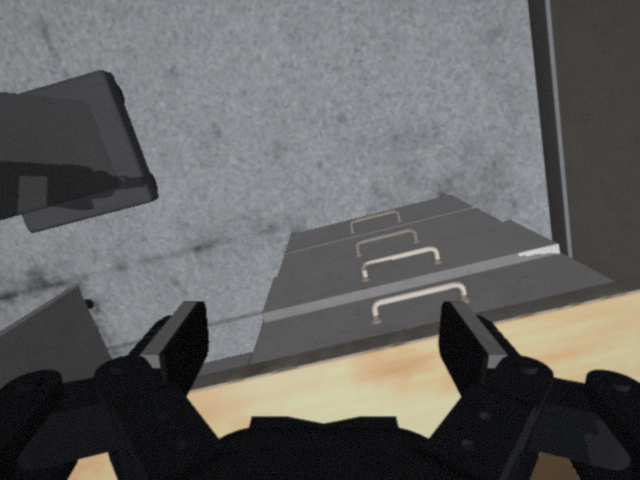

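Run:
```python
import cv2
a=cv2.imread('pics/top0.png')[130:330,280:560]; cv2.imwrite('pics/t1.png',cv2.resize(a,None,fx=2.85,fy=2.85,interpolation=cv2.INTER_CUBIC))
a=cv2.imread('pics/scene0.png')[120:320,320:520]; cv2.imwrite('pics/s1.png',cv2.resize(a,None,fx=3,fy=3,interpolation=cv2.INTER_CUBIC))
```

```text
(no output)
```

View pics/t1.png

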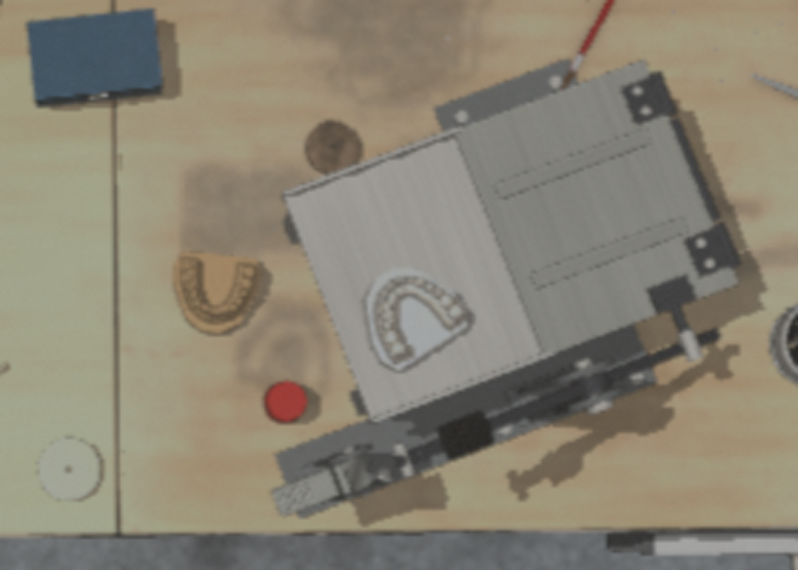

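View pics/s1.png

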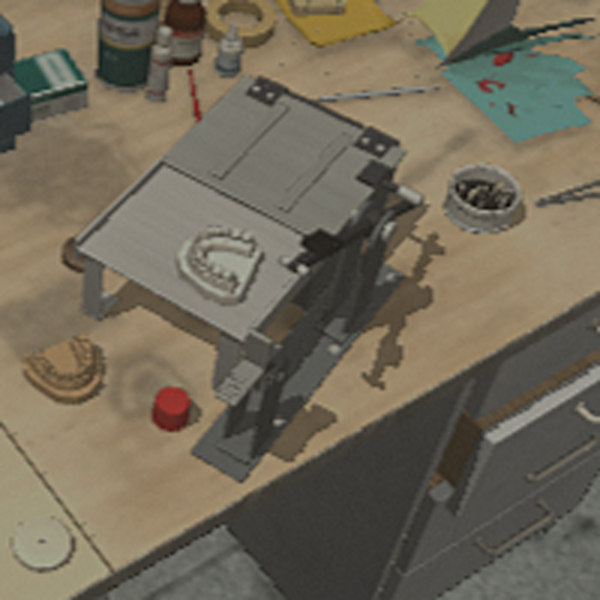

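```bash
cat > fit.py <<'E'
from h import *
from scipy.optimize import least_squares
c=read_camera('top'); cs=read_camera('scene')
Z=lambda u,v:(u/2.85+280,v/2.85+130)
S=lambda u,v:(u/3+320,v/3+120)
T=[((86,207,98),Z(285,195)),((-86,207,94),Z(372,418)),((89,74,97),Z(458,135)),((-89,74,97),Z(541,352)),((-89,-78,97),Z(737,280)),((89,-78,97),Z(645,62))]
C=[((86,207,98),S(78,250)),((-86,207,94),S(247,345)),((89,74,97),S(165,165)),((-118,289,130),S(232,385))]
def P(x,p): 
    a=x[2]; p=np.array(p)/1e3
    return [x[0]+np.cos(a)*p[0]-np.sin(a)*p[1],x[1]+np.sin(a)*p[0]+np.cos(a)*p[1],p[2]]
def res(x,full=0):
    r=[np.subtract(proj(c,P(x,p)),q) for p,q in T]+[np.subtract(proj(cs,P(x,p)),q) for p,q in C[:3]]
    return np.array(r).ravel()
x0=[.6,-.45,0.3]
r=least_squares(res,x0,loss='soft_l1'); print(r.x, np.round(res(r.x).reshape(-1,2),1).tolist())
X=r.x
np.save('box.npy',X)
for n,p in [('pad',(-118,167,200)),('tab',(-118,277,131)),('sill',(0,70,90))]:
    print(n,np.round(P(X,p),4),proj(c,P(X,p)),proj(cs,P(X,p)))
u,v=Z(412,320); print('model~',onz(c,u,v,.112))
for n,u,v in [('tape',178,294),('hand',250,285),('red',380,271),('felt',304,294),('other',356,232),('lamp',258,200)]: print(n,np.round(onz(c,u,v,.0),3))
E
python3 fit.py
```

```text
[ 0.56972374 -0.53758946  0.35139812] [[-0.1, 1.4], [-0.3, 1.1], [-1.8, -1.1], [1.5, 2.6], [1.0, 1.8], [-0.1, -0.6], [-0.2, -2.6], [-0.9, -2.3], [-1.9, -2.2]]
pad [ 0.4015 -0.4214  0.2   ] (np.float64(444.7484461317105), np.float64(283.58178642830876)) (np.float64(428.30581327779896), np.float64(200.02742502004486))
tab [ 0.3636 -0.3181  0.131 ] (np.float64(385.98961725775115), np.float64(304.6013696855077)) (np.float64(399.4457335532976), np.float64(247.84298599720017))
sill [ 0.5456 -0.4719  0.09  ] (np.float64(456.0137283908756), np.float64(215.71314123051266)) (np.float64(400.75497441954855), np.float64(187.7348193616968))
model~ [ 0.4884668  -0.40111125  0.112     ]
tape [0.391 0.124 0.   ]
hand [ 0.409 -0.034  0.   ]
red [ 0.437 -0.32   0.   ]
felt [ 0.389 -0.152  0.   ]
other [ 0.525 -0.269  0.   ]
lamp [ 0.599 -0.051  0.   ]
```

Run:
```python
import cv2,numpy as np
a=cv2.imread('pics/top0.png')[0:280,180:360]; b=cv2.imread('pics/scene0.png')[0:260,180:360]
a=cv2.resize(a,None,fx=2.1,fy=2.1,interpolation=cv2.INTER_CUBIC);b=cv2.resize(b,None,fx=2.1,fy=2.1,interpolation=cv2.INTER_CUBIC)
b=cv2.copyMakeBorder(b,0,a.shape[0]-b.shape[0],0,0,0)
o=np.hstack([a,b]).astype(float); o=255*(o/255)**.45
cv2.imwrite('pics/l1.png',o.astype('uint8'))
```

```text
(no output)
```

View pics/l1.png

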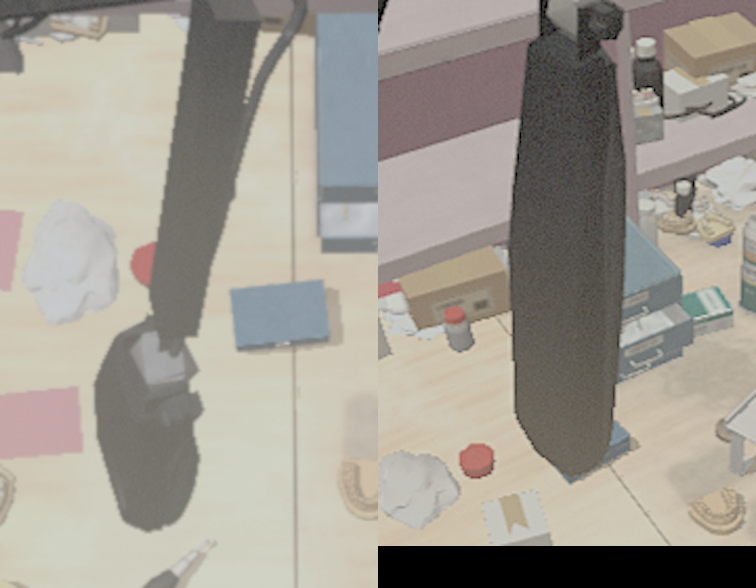

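```bash
cat > tri.py <<'E'
from h import *
def tri(c1,p1,c2,p2):
    a,d=ray(c1,*p1); b,e=ray(c2,*p2)
    s=np.linalg.lstsq(np.c_[d,-e],b-a,rcond=None)[0]
    x,y=a+s[0]*d,b+s[1]*e
    return np.round((x+y)/2,3),np.linalg.norm(x-y)
E
python3 - <<'E'
from tri import *
c=read_camera('top'); s=read_camera('scene')
Tp=lambda u,v:(180+u/2.1,v/2.1)
Sp=lambda u,v:(180+(u-378)/2.1,v/2.1)
print(tri(c,Tp(150,525),s,Sp(570,472)))
print(tri(c,Tp(185,512),s,Sp(605,455)))
print(tri(c,Tp(125,515),s,Sp(517,410)))
print(tri(c,Tp(165,345),s,Sp(585,25)))
print(tri(c,Tp(97,400),s,Sp(515,130)))
E
```

```text
(array([ 0.465, -0.062,  0.274]), np.float64(0.016856773447315166))
(array([ 0.473, -0.097,  0.271]), np.float64(0.003929861100025798))
(array([ 0.471, -0.041,  0.365]), np.float64(0.0461546258984066))
(array([ 0.519, -0.129,  0.654]), np.float64(0.012317852423089883))
(array([ 0.506, -0.073,  0.598]), np.float64(0.009997037970265504))
```

```bash
cat > rows.py <<'E'
from h import *
import sys,json
# usage: rows(list of (x,y,z,yaw_of_tool_y or None,grip))
def rows(ts):
    s=get_state(); Rm=R.from_quat(s['tcp_rot']); p=s['eef_pos']; out=[]
    for x,y,z,yaw,g in ts:
        d=Rm.inv().apply(np.array([x,y,z])-p)
        ry=np.array([np.cos(yaw),np.sin(yaw),0]); rz=np.array([0,0,-1.]); rx=np.cross(ry,rz)
        T=R.from_matrix(np.c_[rx,ry,rz]); w=(Rm.inv()*T).as_rotvec()
        out.append([np.round(w,3).tolist(),np.round(d,4).tolist(),g])
    print(json.dumps(out).replace('-0.0,','0.0,'))
def st():
    s=get_state(); Rm=R.from_quat(s['tcp_rot']).as_matrix(); X=np.load('box.npy')
    d=s['eef_pos'][:2]-X[:2]; c_,s_=np.cos(X[2]),np.sin(X[2])
    print('t',round(s['time'],2),'q',np.round(s['qpos'],3),'p',np.round(s['eef_pos'],4),'box',np.round([1e3*(c_*d[0]+s_*d[1]),1e3*(-s_*d[0]+c_*d[1])],1),'yawy',round(np.arctan2(Rm[1,1],Rm[0,1]),3),'z',np.round(Rm[:,2],3),'F',np.round(s['contact_force'],2),'op',round(s['opening'],2))
def B(x,y):
    X=np.load('box.npy'); c_,s_=np.cos(X[2]),np.sin(X[2]); return X[0]+c_*x-s_*y, X[1]+s_*x+c_*y
E
python3 - <<'E'
from rows import *
st()
w=np.array([[.1686,.653],[.32,.33],[.395,.16]])
L=np.r_[0,np.cumsum(np.linalg.norm(np.diff(w,axis=0),axis=1))]
rows([(np.interp(a,L,w[:,0]),np.interp(a,L,w[:,1]),.23,1.318-.8*a/L[-1],-1) for a in np.linspace(0,L[-1],11)[1:]])
E
```

```text
t 0.35 q [ 1.168  0.287  1.577  0.     1.279 -0.15 ] p [0.1687 0.6534 0.231 ] box [  33.5 1256.2] yawy 1.318 z [-0. -0. -1.] F [ 0.35 -0.1   0.14] op 1.01
[[[-0.001, 0.0, 0.08], [-0.0346, -0.0422, 0.001], -1], [[-0.001, 0.0, 0.16], [-0.0691, -0.084, 0.0011], -1], [[-0.001, 0.0, 0.24], [-0.1037, -0.1258, 0.0011], -1], [[-0.001, 0.0, 0.32], [-0.1383, -0.1676, 0.0011], -1], [[-0.001, 0.0, 0.4], [-0.1729, -0.2094, 0.0011], -1], [[-0.001, 0.0, 0.48], [-0.2075, -0.2512, 0.0011], -1], [[-0.001, 0.0, 0.56], [-0.2416, -0.2934, 0.0011], -1], [[-0.001, 0.0, 0.64], [-0.2753, -0.336, 0.0012], -1], [[-0.001, 0.0, 0.72], [-0.3089, -0.3785, 0.0012], -1], [[-0.001, 0.0, 0.8], [-0.3425, -0.4211, 0.0012], -1]]
```

Emit:
arm_command([
  [[0,0,0.08],[-0.035,-0.042,0],-1],
  [[0,0,0.16],[-0.069,-0.084,0],-1],
  [[0,0,0.24],[-0.104,-0.126,0],-1],
  [[0,0,0.32],[-0.138,-0.168,0],-1],
  [[0,0,0.4],[-0.173,-0.209,0],-1],
  [[0,0,0.48],[-0.208,-0.251,0],-1],
  [[0,0,0.56],[-0.242,-0.293,0],-1],
  [[0,0,0.64],[-0.275,-0.336,0],-1],
  [[0,0,0.72],[-0.309,-0.379,0],-1],
  [[0,0,0.8],[-0.343,-0.421,0],-1],
])

```text
time: 1.6
eef_pos: [0.396, 0.1584, 0.2316]
tcp_rot: [0.504, 0.864, 0.0, 0.001]
contact_force: [-0.1, 0.2, -0.3]
opening: 0.001
```

Run:
```python
from rows import *
st(); snap('top','top2.png'); snap('scene','scene2.png')
```

```text
t 1.6 q [ 0.142 -0.295  2.155 -0.     1.28  -0.373] p [0.396  0.1584 0.2316] box [ 76.5 713.2] yawy 0.515 z [ 0.001 -0.    -1.   ] F [-0.11  0.25 -0.33] op 0.0
```

View pics/top2.png

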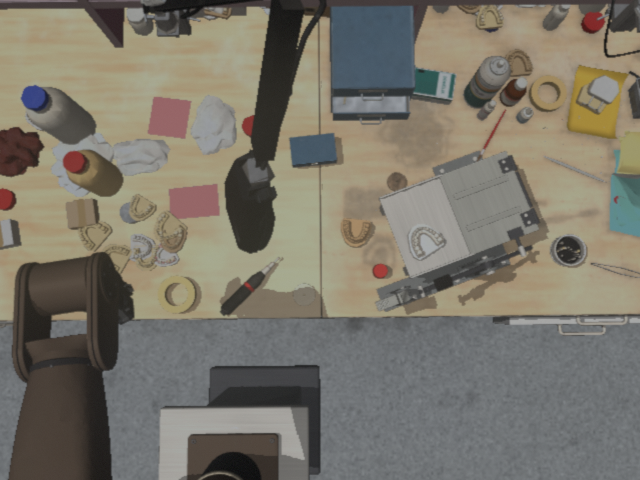

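View pics/scene2.png

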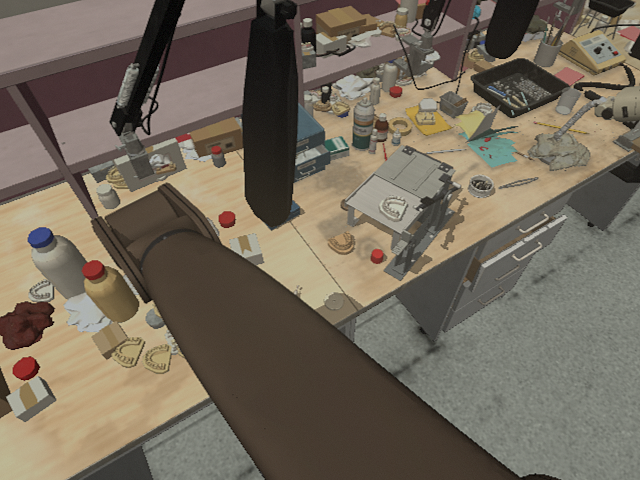

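Run:
```python
from rows import *
c=read_camera('top')
for z in (.35,.45,.55): print(z,onz(c,70,255,z),onz(c,130,300,z),onz(c,15,330,z), 'lamp',onz(c,254,250,z),onz(c,273,225,z),onz(c,226,200,z))
```

```text
0.35 [0.44840032 0.21490617 0.35      ] [0.37493587 0.11580656 0.35      ] [0.32909558 0.2979241  0.35      ] lamp [ 0.4536646  -0.08299261  0.35      ] [ 0.49429763 -0.11380587  0.35      ] [ 0.53635044 -0.03683053  0.35      ]
0.45 [0.43953612 0.17216055 0.45      ] [0.37372865 0.08338979 0.45      ] [0.33266615 0.24652578 0.45      ] lamp [ 0.44425173 -0.09468914  0.45      ] [ 0.4806497  -0.12229083  0.45      ] [ 0.51831947 -0.05333839  0.45      ]
0.55 [0.43067193 0.12941494 0.55      ] [0.37252143 0.05097303 0.55      ] [0.33623673 0.19512746 0.55      ] lamp [ 0.43483885 -0.10638567  0.55      ] [ 0.46700176 -0.13077579  0.55      ] [ 0.5002885  -0.06984626  0.55      ]
```

Run:
```python
from rows import *
w=np.array([[.396,.1584],[.375,.09],[.370,0.03],[.367,-.06],[.36,-.14],[.355,-.22],[.385,-.33],[*B(-.118,.168)]]); print(w[-1])
L=np.r_[0,np.cumsum(np.linalg.norm(np.diff(w,axis=0),axis=1))]
print(L[-1])
rows([(np.interp(a,L,w[:,0]),np.interp(a,L,w[:,1]),.235,.515-.164*a/L[-1],-1) for a in np.linspace(0,L[-1],13)[1:]])
```

```text
[ 0.40110702 -0.42047241]
0.5881833807882825
[[[0.0, 0.0, 0.012], [-0.0334, -0.0357, -0.0035], -1], [[0.0, 0.0, 0.025], [-0.0708, -0.0669, -0.0035], -1], [[0.0, 0.0, 0.039], [-0.1118, -0.0938, -0.0035], -1], [[0.0, 0.0, 0.053], [-0.1537, -0.1193, -0.0035], -1], [[0.0, 0.0, 0.066], [-0.1949, -0.1458, -0.0034], -1], [[0.0, 0.0, 0.08], [-0.2353, -0.1735, -0.0034], -1], [[0.0, 0.0, 0.094], [-0.2763, -0.2003, -0.0034], -1], [[0.0, 0.0, 0.107], [-0.3187, -0.2241, -0.0034], -1], [[0.0, 0.0, 0.121], [-0.3663, -0.236, -0.0034], -1], [[0.0, 0.0, 0.135], [-0.4138, -0.248, -0.0034], -1], [[0.0, 0.0, 0.148], [-0.4602, -0.2637, -0.0033], -1], [[0.0, 0.0, 0.162], [-0.5065, -0.2799, -0.0033], -1]]
```

Emit:
arm_command([
  [[0,0,0.012],[-0.033,-0.036,-0.003],-1],
  [[0,0,0.025],[-0.071,-0.067,-0.003],-1],
  [[0,0,0.039],[-0.112,-0.094,-0.003],-1],
  [[0,0,0.053],[-0.154,-0.119,-0.003],-1],
  [[0,0,0.066],[-0.195,-0.146,-0.003],-1],
])

```text
time: 2.38
eef_pos: [0.3649, -0.0836, 0.2348]
tcp_rot: [0.532, 0.847, 0.0, 0.001]
contact_force: [1.4, 0.4, 0.1]
opening: 0.001
```

Run:
```python
from rows import *
st(); snap('top','top3.png'); 
w=np.array([get_state()['eef_pos'][:2],[.36,-.14],[.355,-.22],[.385,-.33],[*B(-.118,.168)]])
L=np.r_[0,np.cumsum(np.linalg.norm(np.diff(w,axis=0),axis=1))]
print(L[-1])
rows([(np.interp(a,L,w[:,0]),np.interp(a,L,w[:,1]),.235,.45-.099*a/L[-1],-1) for a in np.linspace(0,L[-1],9)[1:]])
```

```text
t 2.38 q [-4.990e-01 -4.460e-01  2.257e+00  1.000e-03  1.330e+00 -9.480e-01] p [ 0.3649 -0.0836  0.2348] box [-36.1 496.8] yawy 0.449 z [ 0.002 -0.    -1.   ] F [1.43 0.42 0.1 ] op 0.0
0.33788006588355957
[[[-0.001, 0.005, 0.007], [-0.0364, -0.0214, 0.0002], -1], [[-0.001, 0.005, 0.019], [-0.0732, -0.0422, 0.0004], -1], [[-0.001, 0.005, 0.031], [-0.1101, -0.0626, 0.0006], -1], [[-0.001, 0.005, 0.044], [-0.1511, -0.0717, 0.0008], -1], [[-0.001, 0.005, 0.056], [-0.1927, -0.0792, 0.001], -1], [[-0.001, 0.005, 0.068], [-0.2341, -0.0873, 0.0012], -1], [[-0.001, 0.005, 0.081], [-0.2748, -0.0985, 0.0014], -1], [[-0.001, 0.005, 0.093], [-0.3156, -0.1097, 0.0016], -1]]
```

View pics/top3.png

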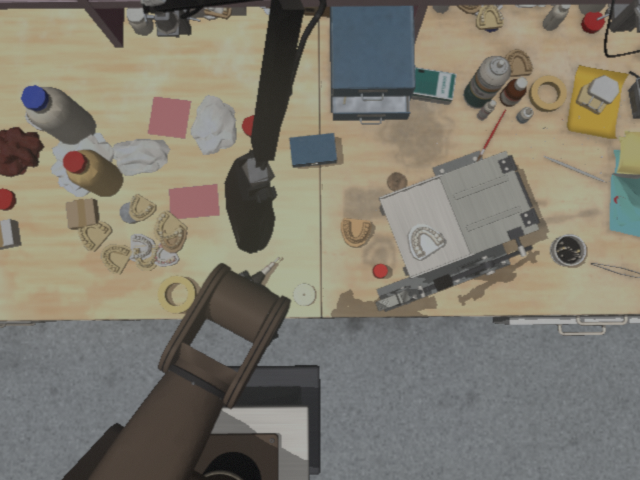

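Emit:
arm_command([
  [[0,0,0.007],[-0.036,-0.021,0],-1],
  [[0,0,0.019],[-0.073,-0.042,0],-1],
  [[0,0,0.031],[-0.11,-0.063,0],-1],
  [[0,0,0.044],[-0.151,-0.072,0],-1],
  [[0,0,0.056],[-0.193,-0.079,0],-1],
  [[0,0,0.068],[-0.234,-0.087,0],-1],
  [[0,0,0.081],[-0.275,-0.099,0],-1],
  [[0,0,0.093],[-0.316,-0.11,0],-1],
  [[0,0,0.093],[-0.316,-0.11,0],-1],
])

```text
time: 3.55
eef_pos: [0.4023, -0.4217, 0.236]
tcp_rot: [0.573, 0.82, -0.001, 0.001]
contact_force: [-0.0, -0.1, -0.9]
opening: -0.001
```

```bash
python3 - <<'E'
from rows import *
st(); snap('top','top4.png'); snap('scene','scene4.png'); snap('wrist','wrist4.png'); st()
E
python3 - <<'E'
import cv2,numpy as np
a=cv2.imread('pics/top4.png')[100:400,260:560]; b=cv2.imread('pics/scene4.png')[100:400,280:580]
cv2.imwrite('pics/c4.png',cv2.resize(np.hstack([a,b]),(800,400),interpolation=cv2.INTER_CUBIC))
E
```

```text
t 3.55 q [-0.982  0.079  1.806 -0.002  1.253 -1.333] p [ 0.4023 -0.4217  0.236 ] box [-117.3  166.4] yawy 0.351 z [ 0.    -0.004 -1.   ] F [-0.05 -0.12 -0.87] op -0.0
t 3.7 q [-0.981  0.075  1.81  -0.002  1.254 -1.333] p [ 0.4017 -0.4193  0.2362] box [-117.   168.9] yawy 0.353 z [ 0.    -0.003 -1.   ] F [-0.83  0.68 -0.08] op 0.0
```

View pics/c4.png

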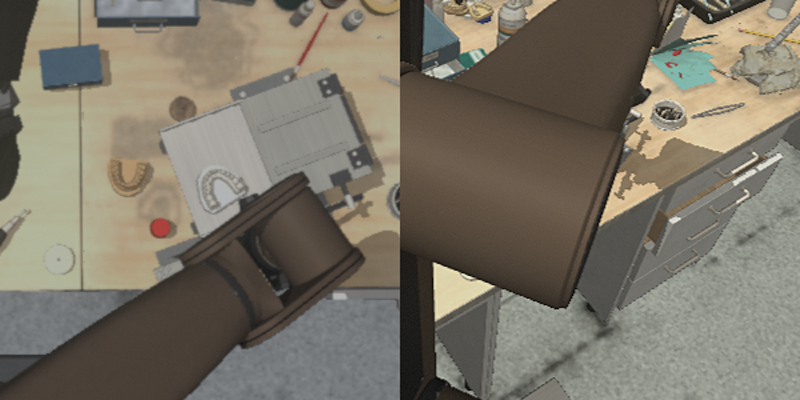

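View pics/wrist4.png

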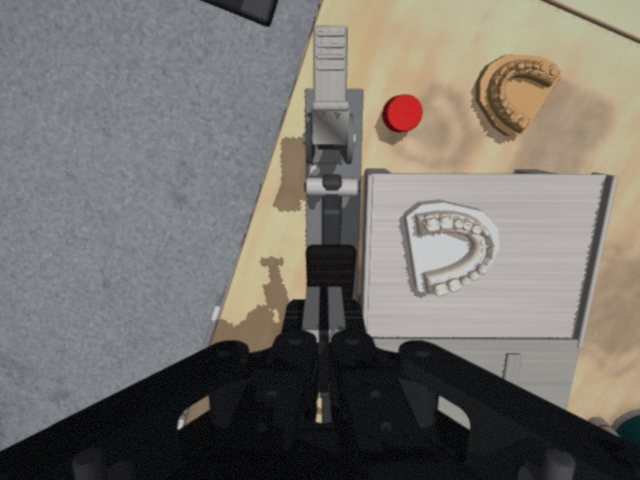

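```bash
cat >> h.py <<'E'
def wcam(s,c):
    M=np.eye(4); M[:3,:3]=R.from_quat(s['tcp_rot']).as_matrix(); M[:3,3]=s['eef_pos']
    M=M@np.array(c['mount']); d=dict(c); d['position']=M[:3,3]; d['rotation']=R.from_matrix(M[:3,:3]).as_quat(); return d
E
python3 - <<'E'
from rows import *
s=get_state(); c=wcam(s,read_camera('wrist'))
X=np.load('box.npy'); Ri=np.array([[np.cos(X[2]),np.sin(X[2])],[-np.sin(X[2]),np.cos(X[2])]])
f=lambda u,v,z: np.round(1e3*(Ri@(onz(c,u,v,z)[:2]-X[:2])),1)
for n,u,v,z,e in [('pad centre',330,265,.2,(-118,167)),('pad top-left edge',330,246,.209,(-118,185)),('tab ctr',331,62,.131,(-118,274)),('tab top L',316,27,.131,(-128,296)),('tab top R',346,27,.131,(-108,296)),('shelf Lnear',368,173,.09,(-86,207)),('shelf Lfar',613,178,.094,(86,207)),('sill near',368,338,.094,(-86,74)),('sill far',580,340,.094,(86,74)),
 ('model TL',403,203,.106,0),('model BL',420,295,.106,0),('model R',498,240,.095,0),('model top',455,199,.095,0),('flat mid',411,250,.106,0),('model bottom',445,297,.106,0)]:
    print(n,f(u,v,z),e)
E
```

```text
pad centre [-113.4  173.2] (-118, 167)
pad top-left edge [-113.7  185.7] (-118, 185)
tab ctr [-112.3  274.7] (-118, 274)
tab top L [-121.   293.2] (-128, 296)
tab top R [-103.8  293.2] (-108, 296)
shelf Lnear [-83.9 205.3] (-86, 207)
shelf Lfar [ 94.5 202.3] (86, 207)
sill near [-80.  71.] (-86, 74)
sill far [94.7 69.3] (86, 74)
model TL [-60.1 186. ] 0
model BL [-43.1 114.9] 0
model R [ 16.  155.4] 0
model top [-19.6 186.9] 0
flat mid [-52.2 150.9] 0
model bottom [-23.9 113.2] 0
```

Run:
```python
from rows import *
X=np.load('box.npy'); X[:2]=B(.003,-.002); np.save('box.npy',X); print(X); st()
ts=[]
for a in [-.06,0,.08,.16,.24,.32,.38,.44]:
    t=.49-a; y=60+127*np.cos(t)-12.5*np.sin(t); z=130+127*np.sin(t)+12.5*np.cos(t)+11*np.tan(t)
    ts.append((*B(-.118,y/1e3),z/1e3,.351,-1)); print(round(y),round(z),end=' ')
rows(ts)
```

```text
[ 0.57322884 -0.53843461  0.35139812]
t 3.75 q [-0.981  0.074  1.811 -0.002  1.253 -1.333] p [ 0.4016 -0.4193  0.2364] box [-120.1  171. ] yawy 0.353 z [ 0.001 -0.004 -1.   ] F [ 0.78  0.1  -0.36] op 0.0
162 214 166 207 171 197 176 187 180 176 183 166 185 158 186 149 [[[-0.001, 0.004, 0.002], [-0.0091, 0.0021, 0.0227], -1], [[-0.001, 0.004, 0.002], [-0.0047, 0.0021, 0.0298], -1], [[-0.001, 0.004, 0.002], [0.0007, 0.0022, 0.0396], -1], [[-0.001, 0.004, 0.002], [0.0053, 0.0022, 0.0497], -1], [[-0.001, 0.004, 0.002], [0.0092, 0.0022, 0.0601], -1], [[-0.001, 0.004, 0.002], [0.0124, 0.0022, 0.0707], -1], [[-0.001, 0.004, 0.002], [0.0142, 0.0022, 0.0788], -1], [[-0.001, 0.004, 0.002], [0.0156, 0.0022, 0.087], -1]]
```

Emit:
arm_command([
  [[0,0,0],[-0.008,0.002,0.022],-1],
  [[0,0,0],[-0.005,0.002,0.03],-1],
  [[0,0,0],[0.001,0.002,0.04],-1],
  [[0,0,0],[0.005,0.002,0.05],-1],
  [[0,0,0],[0.009,0.002,0.06],-1],
  [[0,0,0],[0.012,0.002,0.071],-1],
  [[0,0,0],[0.014,0.002,0.079],-1],
  [[0,0,0],[0.015,0.002,0.087],-1],
  [[0,0,0],[0.015,0.002,0.09],-1],
])

```text
time: 4.88
eef_pos: [0.3986, -0.4031, 0.1499]
tcp_rot: [0.572, 0.821, -0.0, 0.0]
contact_force: [-4.2, 8.7, 16.9]
opening: -0.0
```

Run:
```python
from rows import *
st(); snap('top','top5.png'); snap('wrist','wrist5.png'); st()
```

```text
t 4.88 q [-9.700e-01  1.310e-01  1.915e+00 -1.000e-03  1.095e+00 -1.323e+00] p [ 0.3986 -0.4031  0.1499] box [-117.4  187.2] yawy 0.354 z [ 0.    -0.001 -1.   ] F [-4.17  8.72 16.88] op -0.0
t 4.97 q [-9.700e-01  1.310e-01  1.915e+00 -1.000e-03  1.094e+00 -1.323e+00] p [ 0.3985 -0.403   0.1496] box [-117.4  187.3] yawy 0.354 z [ 0.    -0.001 -1.   ] F [-2.66  5.42 12.4 ] op 0.0
```

View pics/wrist5.png

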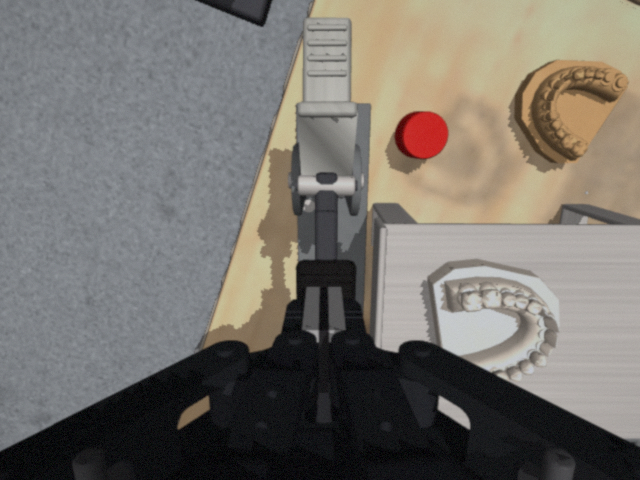

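Pad (326,280) is under the fingers, nearly down; the crossbar (328,184) is at the catch nose. Press the last 13 mm.

Emit:
arm_command([
  [[0,0,0],[0,0,0.005],-1],
  [[0,0,0],[0,0,0.009],-1],
  [[0,0,0],[0,0,0.012],-1],
  [[0,0,0],[0,0,0.013],-1],
])

```text
time: 5.48
eef_pos: [0.3982, -0.4019, 0.1407]
tcp_rot: [0.571, 0.821, -0.0, -0.001]
contact_force: [-6.2, 6.8, 16.1]
opening: -0.004
```

Run:
```python
from rows import *
st(); snap('wrist','wrist6.png')
```

```text
t 5.47 q [-9.690e-01  1.410e-01  1.922e+00 -1.000e-03  1.079e+00 -1.323e+00] p [ 0.3982 -0.4019  0.1407] box [-117.4  188.4] yawy 0.355 z [-0.002  0.    -1.   ] F [-6.16  6.82 16.13] op -0.0
```

View pics/wrist6.png

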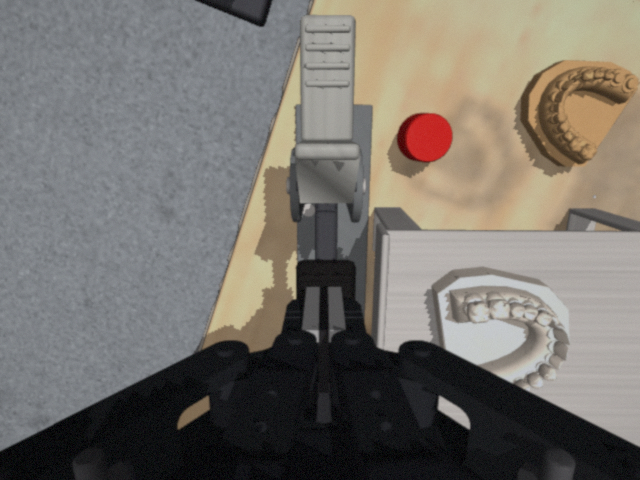

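Emit:
arm_command([
  [[0,0,0],[0,0,0.007],-1],
  [[0,0,0],[0,0,0.007],-1],
  [[0,0,0],[0,0,-0.004],-1],
  [[0,0,0],[0,0,-0.03],-1],
  [[0,0,0],[0,0,-0.07],-1],
  [[0,0,0],[0,0,-0.1],-1],
  [[0,0,0],[0,0,-0.1],-1],
  [[0,0,0],[0,0,-0.1],-1],
])

```text
time: 6.52
eef_pos: [0.398, -0.4011, 0.2393]
tcp_rot: [0.571, 0.821, -0.0, -0.002]
contact_force: [-0.4, -0.4, -1.4]
opening: -0.004
```

Run:
```python
from rows import *
st(); snap('wrist','wrist7.png'); snap('top','top7.png')
```

```text
t 6.53 q [-9.680e-01  4.000e-02  1.841e+00 -1.000e-03  1.263e+00 -1.323e+00] p [ 0.398  -0.4011  0.2393] box [-117.3  189.3] yawy 0.355 z [-0.003  0.002 -1.   ] F [-0.38 -0.36 -1.35] op -0.0
```

View pics/wrist7.png

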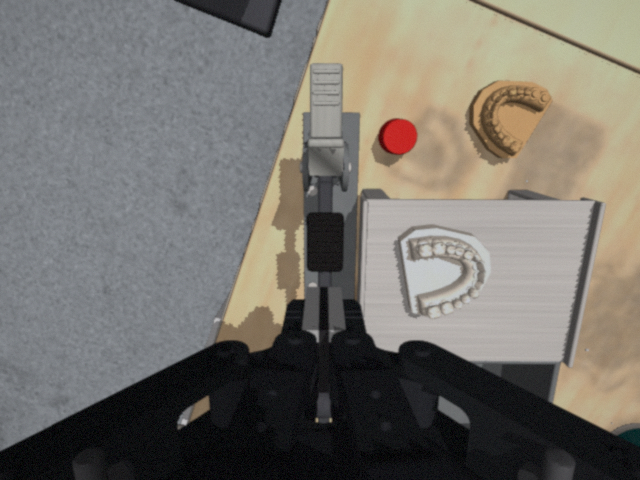

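View pics/top7.png

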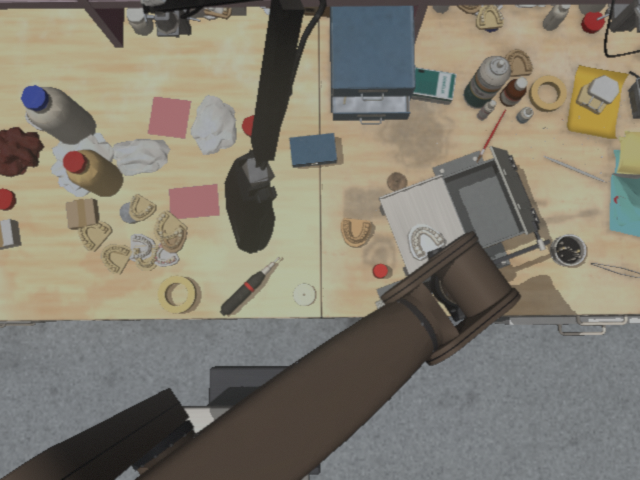

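Run:
```python
from rows import *
c=read_camera('top')
s=get_state();p=s['eef_pos'][:2]
T=np.array(B(-.022,.215)); print(T)
dth=np.arctan2(T[1],T[0])-np.arctan2(p[1],p[0]); r=np.array([[np.cos(dth),-np.sin(dth)],[np.sin(dth),np.cos(dth)]])
for z in (.3,.4,.5):
  for u,v in [(385,290),(475,235),(520,300)]:
    q=onz(c,u,v,z)[:2]; print(z,q.round(3),'->',(T+r@(q-p)).round(3))
w=wcam(s,read_camera('wrist'))
X=np.load('box.npy'); Ri=np.array([[np.cos(X[2]),np.sin(X[2])],[-np.sin(X[2]),np.cos(X[2])]])
f=lambda u,v,z: np.round(1e3*(Ri@(onz(w,u,v,z)[:2]-X[:2])),1)
for n,u,v,z in [('TL',401,237,.105),('t1',430,226,.105),('t2',462,228,.105),('R',491,258,.105),('BL',415,315,.105),('b',432,319,.105),('pad',325,242,.143),('tab',326,86,.131),('tabtop',326,65,.131),('shelfL',365,201,.09),('shelfR',597,203,.094),('sillL',366,362,.09)]: print(n,f(u,v,z))
```

```text
[ 0.47856788 -0.34414538]
0.3 [ 0.388 -0.299] -> [ 0.452 -0.245]
0.3 [ 0.481 -0.456] -> [ 0.569 -0.384]
0.3 [ 0.369 -0.528] -> [ 0.471 -0.474]
0.4 [ 0.386 -0.289] -> [ 0.448 -0.236]
0.4 [ 0.469 -0.43 ] -> [ 0.553 -0.361]
0.4 [ 0.368 -0.495] -> [ 0.465 -0.441]
0.5 [ 0.383 -0.279] -> [ 0.444 -0.226]
0.5 [ 0.457 -0.404] -> [ 0.538 -0.337]
0.5 [ 0.368 -0.462] -> [ 0.459 -0.409]
TL [-60.1 181.5]
t1 [-39.3 189.9]
t2 [-15.8 188.5]
R [  8.2 165.4]
BL [-45.6 118.4]
b [-32.1 115. ]
pad [-116.3  188.5]
tab [-116.   283.1]
tabtop [-116.   294.8]
shelfL [-85.9 205.6]
shelfR [ 87.2 205.3]
sillL [-80.7  66.5]
```

Run:
```python
from rows import *
def t(y,z,x=-.024): return (*B(x,y),z,.351,0)
rows([t(.205,.239,-.07),t(.220,.239),t(.220,.2),t(.22,.15),t(.22,.11),t(.22,.098),t(.22,.098)])
```

```text
[[[-0.002, -0.004, 0.004], [0.0156, 0.0475, -0.0004], 0], [[-0.002, -0.004, 0.004], [0.0305, 0.0935, -0.0004], 0], [[-0.002, -0.004, 0.004], [0.0303, 0.0936, 0.0386], 0], [[-0.002, -0.004, 0.004], [0.0301, 0.0937, 0.0886], 0], [[-0.002, -0.004, 0.004], [0.03, 0.0938, 0.1286], 0], [[-0.002, -0.004, 0.004], [0.0299, 0.0938, 0.1406], 0], [[-0.002, -0.004, 0.004], [0.0299, 0.0938, 0.1406], 0]]
```

Emit:
arm_command([
  [[0,0,0.004],[0.016,0.047,0],0],
  [[0,0,0.004],[0.03,0.094,0],0],
  [[0,0,0.004],[0.03,0.094,0.038],0],
  [[0,0,0.004],[0.03,0.094,0.088],0],
  [[0,0,0.004],[0.03,0.094,0.128],0],
  [[0,0,0.004],[0.03,0.094,0.14],0],
  [[0,0,0.004],[0.03,0.094,0.14],0],
])

```text
time: 7.6
eef_pos: [0.4749, -0.3398, 0.098]
tcp_rot: [0.573, 0.82, 0.0, -0.003]
contact_force: [-0.0, 0.2, -0.3]
opening: 0.501
```

```bash
python3 - <<'E'
from rows import *
st(); snap('wrist','wrist8.png'); snap('scene','scene8.png');snap('top','top8.png')
E
python3 - <<'E'
import cv2,numpy as np
a=cv2.imread('pics/top8.png')[100:400,260:560]; b=cv2.imread('pics/scene8.png')[100:400,280:580]
cv2.imwrite('pics/c8.png',cv2.resize(np.hstack([a,b]),(800,400),interpolation=cv2.INTER_CUBIC))
E
```

```text
t 7.6 q [-0.795  0.237  1.898 -0.     1.012 -1.145] p [ 0.4749 -0.3398  0.098 ] box [-24.  220.3] yawy 0.351 z [-0.005  0.004 -1.   ] F [-0.05  0.16 -0.27] op 0.5
```

View pics/c8.png

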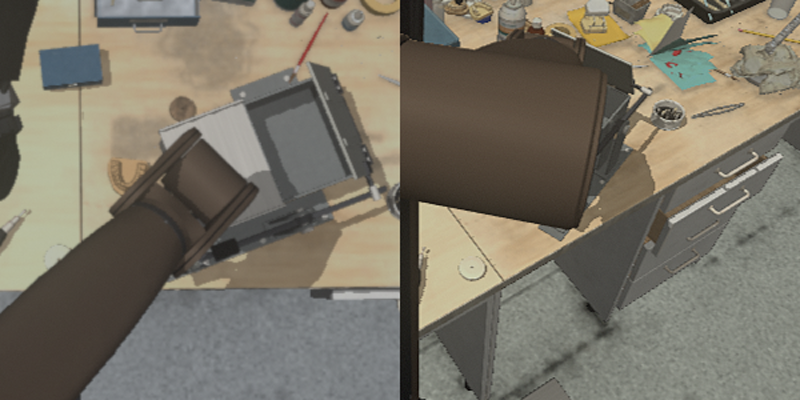

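View pics/wrist8.png

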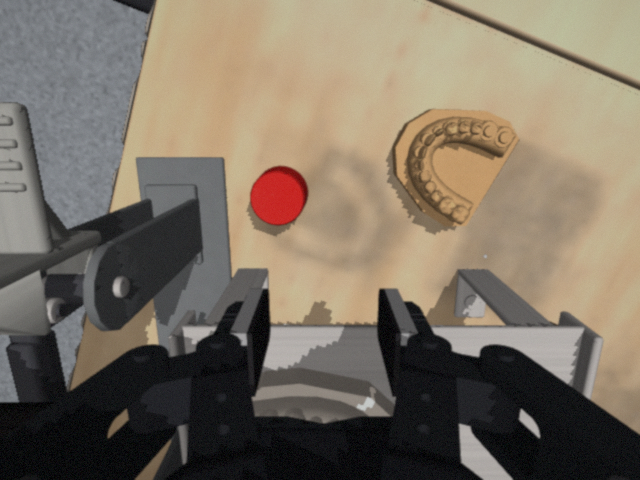

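Emit:
arm_command([
  [[0,0,0],[-0.01,0,0],0],
  [[0,0,0],[-0.02,0,0],0],
  [[0,0,0],[-0.03,0,0],0],
  [[0,0,0],[-0.04,0,0],0],
  [[0,0,0],[-0.05,0,0],0],
  [[0,0,0],[-0.06,0,0],0],
  [[0,0,0],[-0.07,0,0],0],
  [[0,0,0],[-0.08,0,0],0],
  [[0,0,0],[-0.08,0,0],0],
])

```text
time: 8.88
eef_pos: [0.504, -0.4173, 0.1008]
tcp_rot: [0.573, 0.82, -0.0, 0.0]
contact_force: [0.1, 0.4, 0.3]
opening: 0.501
```

```bash
python3 - <<'E'
from rows import *
st(); snap('wrist','wrist9.png'); snap('top','top9.png')
E
python3 - <<'E'
import cv2,numpy as np
a=cv2.imread('pics/top9.png')[130:330,340:560]; b=cv2.imread('pics/wrist9.png')
cv2.imwrite('pics/c9.png',np.hstack([cv2.resize(a,(400,364),interpolation=cv2.INTER_CUBIC),cv2.resize(b,(400,300))[:364] if 0 else cv2.copyMakeBorder(cv2.resize(b,(400,300)),0,64,0,0,0)]))
E
```

```text
t 8.88 q [-8.460e-01  3.700e-01  1.722e+00 -1.000e-03  1.049e+00 -1.196e+00] p [ 0.504  -0.4173  0.1008] box [-23.3 137.5] yawy 0.35 z [-0.    -0.001 -1.   ] F [0.06 0.4  0.25] op 0.5
```

View pics/c9.png

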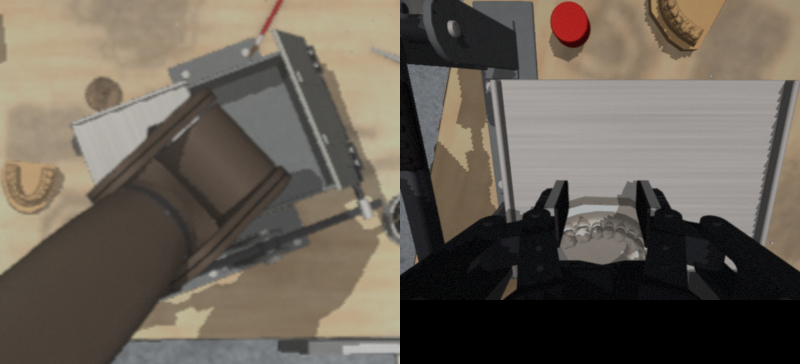

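View pics/wrist9.png

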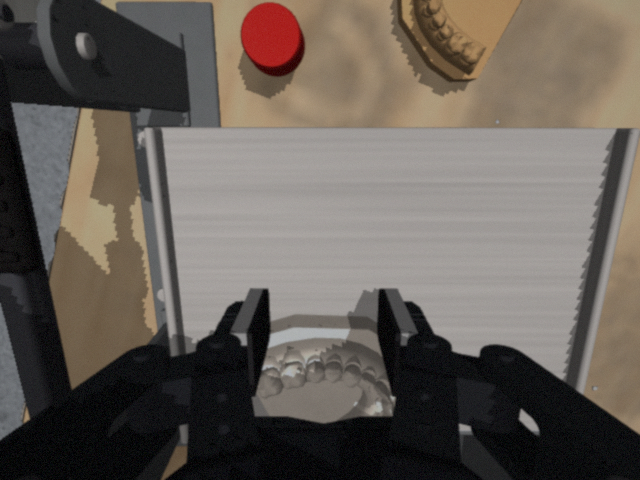

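Run:
```python
from rows import *
s=get_state(); w=wcam(s,read_camera('wrist'))
X=np.load('box.npy'); Ri=np.array([[np.cos(X[2]),np.sin(X[2])],[-np.sin(X[2]),np.cos(X[2])]])
f=lambda u,v,z: np.round(1e3*(Ri@(onz(w,u,v,z)[:2]-X[:2])),1)
for u,v in [(325,317),(285,318),(370,325),(270,330)]: print(f(u,v,.105))
```

```text
[-22.3 135.7]
[-38.1 135.3]
[ -4.5 132.2]
[-44.2 130.1]
```

Emit:
arm_command([
  [[0,0,0],[-0.01,0,0],0],
  [[0,0,0],[-0.02,0,0],0],
  [[0,0,0],[-0.03,0,0],0],
  [[0,0,0],[-0.04,0,0],0],
  [[0,0,0],[-0.05,0,0],0],
  [[0,0,0],[-0.06,0,0],0],
  [[0,0,0],[-0.065,0,0],0],
  [[0,0,0],[-0.065,0,0],0],
])

```text
time: 10.02
eef_pos: [0.526, -0.4777, 0.1005]
tcp_rot: [0.573, 0.82, -0.0, -0.0]
contact_force: [-0.4, -0.6, 0.7]
opening: 0.5
```

```bash
python3 - <<'E'
from rows import *
st(); snap('wrist','wrist10.png'); snap('top','top10.png')
E
python3 - <<'E'
import cv2,numpy as np
a=cv2.imread('pics/top10.png')[130:330,340:560]; b=cv2.imread('pics/wrist10.png')
cv2.imwrite('pics/c10.png',np.hstack([cv2.resize(a,(400,364),interpolation=cv2.INTER_CUBIC),cv2.copyMakeBorder(cv2.resize(b,(400,300)),0,64,0,0,0)]))
E
```

```text
t 10.03 q [-8.800e-01  4.820e-01  1.570e+00 -1.000e-03  1.091e+00 -1.230e+00] p [ 0.526  -0.4777  0.1005] box [-23.5  73.3] yawy 0.351 z [-0.001  0.    -1.   ] F [-0.42 -0.64  0.7 ] op 0.5
```

View pics/c10.png

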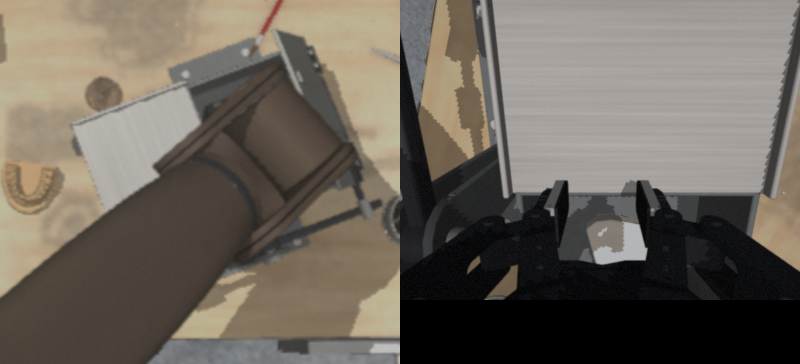

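Run:
```python
from rows import *
def t(x,y,z): return (*B(x,y),z,.351,-1)
rows([t(-.0235,.11,.103),t(-.0235,.15,.12),t(-.0235,.18,.17),t(-.05,.21,.21),t(-.08,.245,.22),t(-.118,.281,.22),t(-.118,.281,.2),t(-.118,.281,.2)])
```

```text
[[[-0.001, -0.001, -0.0], [0.0361, -0.0002, -0.0025], -1], [[-0.001, -0.001, -0.0], [0.0761, -0.0002, -0.0195], -1], [[-0.001, -0.001, -0.0], [0.1062, -0.0003, -0.0694], -1], [[-0.001, -0.001, -0.0], [0.1362, -0.0268, -0.1094], -1], [[-0.001, -0.001, -0.0], [0.1712, -0.0569, -0.1194], -1], [[-0.001, -0.001, -0.0], [0.2071, -0.0949, -0.1193], -1], [[-0.001, -0.001, -0.0], [0.2071, -0.0949, -0.0993], -1], [[-0.001, -0.001, -0.0], [0.2071, -0.0949, -0.0993], -1]]
```

Emit:
arm_command([
  [[0,0,0],[0.036,0,-0.002],0],
  [[0,0,0],[0.076,0,-0.02],-1],
  [[0,0,0],[0.106,0,-0.07],-1],
  [[0,0,0],[0.136,-0.027,-0.11],-1],
  [[0,0,0],[0.171,-0.057,-0.12],-1],
  [[0,0,0],[0.207,-0.095,-0.12],-1],
  [[0,0,0],[0.207,-0.095,-0.1],-1],
  [[0,0,0],[0.207,-0.095,-0.1],-1],
])

```text
time: 11.12
eef_pos: [0.3646, -0.3141, 0.1996]
tcp_rot: [0.573, 0.82, 0.0, -0.002]
contact_force: [0.1, -0.1, 0.2]
opening: -0.002
```

```bash
python3 - <<'E'
from rows import *
st(); snap('wrist','wrist11.png'); snap('top','top11.png'); snap('scene','scene11.png')
E
python3 - <<'E'
import cv2,numpy as np
a=cv2.imread('pics/top11.png')[130:330,340:560]; b=cv2.imread('pics/wrist11.png')
cv2.imwrite('pics/c11.png',np.hstack([cv2.resize(a,(400,364),interpolation=cv2.INTER_CUBIC),cv2.copyMakeBorder(cv2.resize(b,(400,300)),0,64,0,0,0)]))
E
```

```text
t 11.12 q [-0.922 -0.119  2.07  -0.     1.195 -1.273] p [ 0.3646 -0.3141  0.1996] box [-118.7  282.4] yawy 0.351 z [-0.002  0.002 -1.   ] F [ 0.08 -0.11  0.22] op -0.0
```

View pics/c11.png

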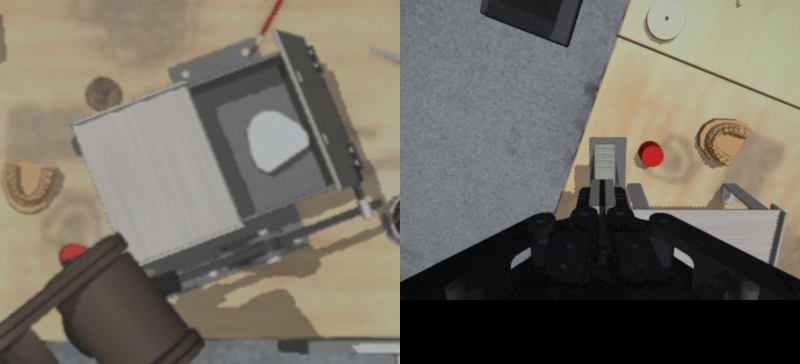

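View pics/scene11.png

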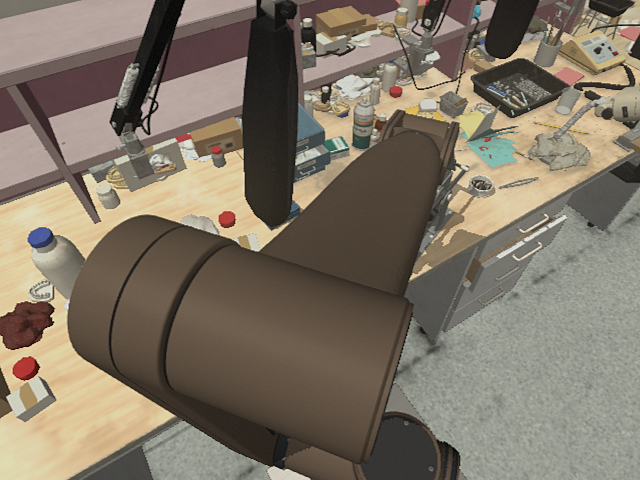

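View pics/wrist11.png

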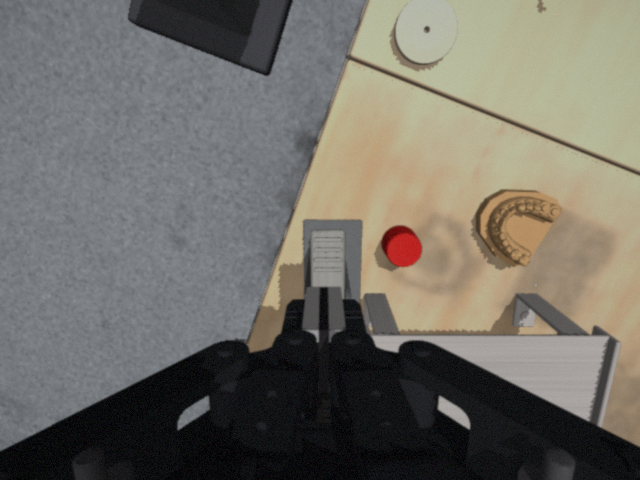

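Emit:
arm_command([
  [[0,0,0],[0,0.002,0.035],-1],
  [[0,0,0],[0,0.002,0.06],-1],
  [[0,0,0],[0,0.002,0.068],-1],
  [[0,0,0],[0,0.002,0.074],-1],
  [[0,0,0],[0,0.002,0.08],-1],
  [[0,0,0],[0,0.002,0.084],-1],
  [[0,0,0],[0,0.002,0.086],-1],
  [[0,0,0],[0,0.002,0.086],-1],
])

```text
time: 12.28
eef_pos: [0.3683, -0.3144, 0.1182]
tcp_rot: [0.572, 0.82, 0.001, -0.001]
contact_force: [-6.5, 11.4, 14.6]
opening: -0.002
```

```bash
python3 - <<'E'
from rows import *
st(); snap('wrist','wrist12.png'); snap('top','top12.png')
E
python3 - <<'E'
import cv2,numpy as np
a=cv2.imread('pics/top12.png')[130:330,340:560]; b=cv2.imread('pics/wrist12.png')
cv2.imwrite('pics/c12.png',np.hstack([cv2.resize(a,(400,364),interpolation=cv2.INTER_CUBIC),cv2.copyMakeBorder(cv2.resize(b,(400,300)),0,64,0,0,0)]))
E
```

```text
t 12.28 q [-0.917 -0.008  2.127  0.     1.026 -1.269] p [ 0.3683 -0.3144  0.1182] box [-115.3  280.9] yawy 0.352 z [-0.001  0.002 -1.   ] F [-6.5  11.4  14.61] op -0.0
```

View pics/c12.png

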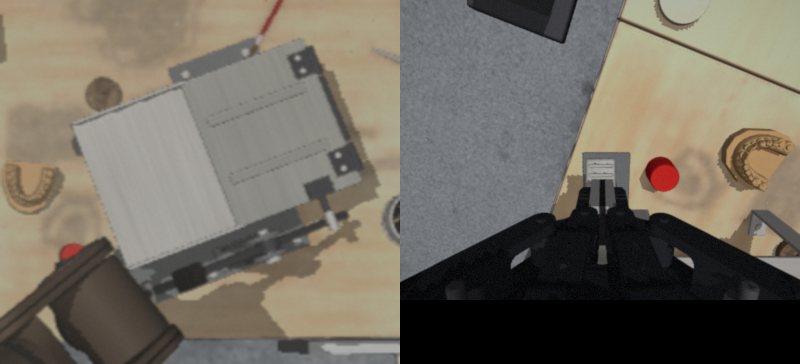

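Flap has fallen shut. Retract upward, a little left of the upright, clear of everything.

Emit:
arm_command([
  [[0,0,0],[0,0,-0.015],-1],
  [[0,0,0],[0,0,-0.05],-1],
  [[0,0,0],[0,0,-0.1],-1],
  [[0,0,0],[0,0,-0.13],-1],
  [[0,0,0],[0,0,-0.13],-1],
  [[0,0,0],[0,0,-0.13],-1],
])

```text
time: 13.12
eef_pos: [0.3682, -0.3146, 0.2472]
tcp_rot: [0.573, 0.82, 0.001, -0.001]
contact_force: [-0.8, 0.5, -0.1]
opening: -0.004
```

```bash
python3 - <<'E'
from rows import *
st(); s,c=snap('wrist','wrist13.png'); snap('top','top13.png'); 
c=wcam(s,c)
for n,p in [('tab',(-.118,.277,.131)),('pad',(-.118,.167,.2)),]: print(n,proj(c,[*B(p[0],p[1]),p[2]]))
E
python3 - <<'E'
import cv2,numpy as np
a=cv2.imread('pics/top13.png')[130:330,340:560]; b=cv2.imread('pics/wrist13.png')
cv2.imwrite('pics/c13.png',np.hstack([cv2.resize(a,(400,364),interpolation=cv2.INTER_CUBIC),cv2.copyMakeBorder(cv2.resize(b,(400,300)),0,64,0,0,0)]))
E
```

```text
t 13.12 q [-0.917 -0.156  2.013  0.     1.288 -1.269] p [ 0.3682 -0.3146  0.2472] box [-115.4  280.8] yawy 0.352 z [-0.002  0.002 -1.   ] F [-0.76  0.45 -0.05] op -0.0
tab (np.float64(319.2650780904439), np.float64(237.4629339966332))
pad (np.float64(318.7092329529572), np.float64(445.4433043104782))
```

View pics/c13.png

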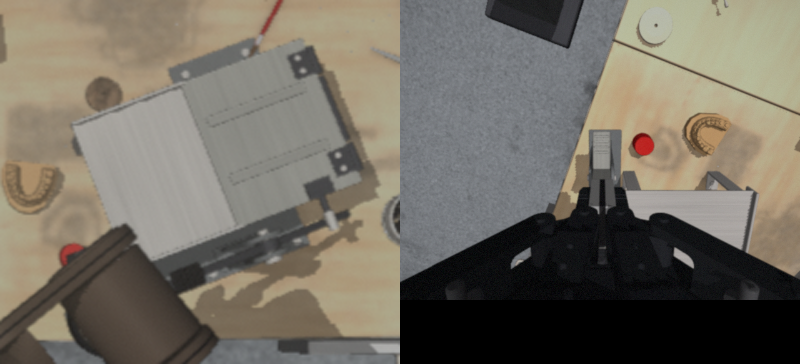

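View pics/top13.png

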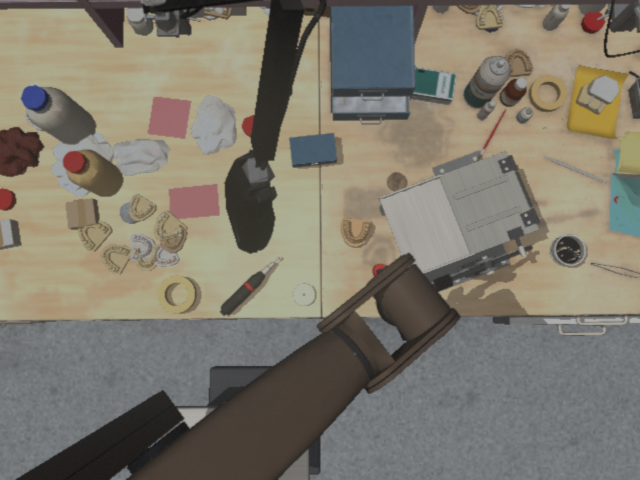

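Run:
```python
from h import *
a=cv2.imread('pics/top0.png').astype(int);b=cv2.imread('pics/top13.png').astype(int)
print(np.abs(a-b)[160:250,465:535].mean()) 
print(sign_off()); print(get_state()['time'])
```

```text
7.724126984126984
the job is handed in; nothing more can be done
None
the job is handed in; nothing more can be done
```

I handed the job in at about 13 s of the 51 s. The plaster model is in the box with the flap shut over it; sign-off gives no verdict.

**What I did**
- I pressed the lever pad down with closed fingertips until the catch snapped over the lever's end, then lifted clear. The flap stayed open.
- I pushed the model along the shelf with two half-open fingertips until it dropped into the well. The top camera showed it lying flat at the bottom, teeth down.
- I pressed the thumb tab down. The lever let go and the flap fell shut. I then raised the gripper clear.

**Last checks**
- **Box:** In the last top picture the flap is shut and the lever pad is back where it started. The wrist picture shows the tab within a few pixels of its free position.
- **Contact:** The force reading was back to about 1 N, which is the sensor's noise level.
- **Bystanders:** By eye, every bystander I could see was unmoved. The red cap was partly hidden by the arm in the top view but clear in the wrist view.

**What disagreed or was not measured**
- The wrist camera first placed the box about 5 mm from where the fixed cameras did. I shifted my box estimate by 3 mm and 2 mm before pressing.
- A pixel comparison of the flap area before and after gave a mean difference of about 8 grey levels out of 255. I set no pass mark for it and did not follow it up. The picture itself looked the same as at the start.
- The lever angle, flap height and catch angle were judged from pictures only, not measured. The model cannot be seen under the shut flap.

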